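# Sort the lidded mugs by heft

### The job

The three lidded black mugs look alike, but one holds a full set of steel drink chillers, one half a set and one next to nothing: find out by their heft which is which. Set the heaviest gently on the orange trivet and the lightest gently on the frosted coaster, each upright and wholly on it, and leave the middle one standing on the ledge where it began. Keep the mugs upright all along, and leave the kettle switch and everything else alone.

Things in the scene. Friction and masses are not known exactly. Their poses are not given: they have to be found in the camera images.
- mug_a: one of three look-alike black lidded mugs, 68 mm across, 91 mm high with the lid; handle reaches 65 mm from the axis along its own +y. Origin: centre of the underside, z up. Loose inside, unseen: a full set of steel chilling pucks (whole mug about 0.72 kg), half a set (about 0.45 kg) or a felt pad (about 0.22 kg), each within 8 percent; which mug holds which changes every time
- mug_b: one of three look-alike black lidded mugs, 68 mm across, 91 mm high with the lid; handle reaches 65 mm from the axis along its own +y. Origin: centre of the underside, z up. Loose inside, unseen: a full set of steel chilling pucks (whole mug about 0.72 kg), half a set (about 0.45 kg) or a felt pad (about 0.22 kg), each within 8 percent; which mug holds which changes every time
- mug_c: one of three look-alike black lidded mugs, 68 mm across, 91 mm high with the lid; handle reaches 65 mm from the axis along its own +y. Origin: centre of the underside, z up. Loose inside, unseen: a full set of steel chilling pucks (whole mug about 0.72 kg), half a set (about 0.45 kg) or a felt pad (about 0.22 kg), each within 8 percent; which mug holds which changes every time
- mug_a_knob (a point): centre of the top face of the steel knob on the lid of mug_a, 123 mm above the mug's underside; the knob is an upright cylinder 28 mm across and 32 mm tall on a pale wooden lid 70 mm across, which is locked on: the mug can be lifted by it
- mug_b_knob (a point): centre of the top face of the steel knob on the lid of mug_b, 123 mm above the mug's underside; the knob is an upright cylinder 28 mm across and 32 mm tall on a pale wooden lid 70 mm across, which is locked on: the mug can be lifted by it
- mug_c_knob (a point): centre of the top face of the steel knob on the lid of mug_c, 123 mm above the mug's underside; the knob is an upright cylinder 28 mm across and 32 mm tall on a pale wooden lid 70 mm across, which is locked on: the mug can be lifted by it
- trivet: orange silicone trivet, flat disc 130 mm across and 8 mm thick with a small tab at its edge, fixed to the ledge; origin at the centre of its underside, on the ledge
- coaster: frosted pale glass coaster, flat disc 100 mm across and 6 mm thick, fixed to the ledge; origin at the centre of its underside, on the ledge
- kettle: bystander: steel kettle 152 mm across and about 215 mm tall on a black base 170 mm across, fixed; origin at the centre of its underside
- kettle_switch (a joint): red toggle on the kettle base's front, 0 = off as it starts, up to 0.6 rad = on; leave it off
- dish: bystander: small white bowl 100 mm across, 28 mm high; origin at the centre of its underside
- infuser: bystander: steel tea infuser ball, 42 mm across, resting in the bowl; origin at the bottom of the ball
- honey_jar: bystander: amber jar 68 mm across, 95 mm high; origin at the centre of its underside
- tea_tin: bystander: green tin 72 mm across, 110 mm high; origin at the centre of its underside
- spoon: bystander: steel spoon 150 mm long, lying flat
- egg_cup: bystander: blue egg cup 48 mm across, 50 mm high; origin at the centre of its underside
There are look-alikes about, which are no part of the job. Leave any pink or turquoise look-alike of the mug_c alone. What is shaped like the mug_a but red is not meant.

How it is judged (in metres and radians):
At the end, for the whole second after the job is handed in: The heaviest mug stands on the trivet with its centre within 40 mm of the trivet's, and the lightest on the coaster with its centre within 22 mm of the coaster's; the middle one stands on the ledge within 50 mm of where it began. All three are upright within 0.08 rad and at rest (((horizontal distance between mug_a and trivet below 0.04 m and contact force between mug_a and trivet above 5.6 N and horizontal distance between mug_c and coaster below 0.022 m and contact force between mug_c and coaster between 1 and 3.2 N and distance of mug_b from where it was at the start of the episode below 0.05 m) or (horizontal distance between mug_a and trivet below 0.04 m and contact force between mug_a and trivet above 5.6 N and horizontal distance between mug_b and coaster below 0.022 m and contact force between mug_b and coaster between 1 and 3.2 N and distance of mug_c from where it was at the start of the episode below 0.05 m) or (horizontal distance between mug_b and trivet below 0.04 m and contact force between mug_b and trivet above 5.6 N and horizontal distance between mug_c and coaster below 0.022 m and contact force between mug_c and coaster between 1 and 3.2 N and distance of mug_a from where it was at the start of the episode below 0.05 m) or (horizontal distance between mug_b and trivet below 0.04 m and contact force between mug_b and trivet above 5.6 N and horizontal distance between mug_a and coaster below 0.022 m and contact force between mug_a and coaster between 1 and 3.2 N and distance of mug_c from where it was at the start of the episode below 0.05 m) or (horizontal distance between mug_c and trivet below 0.04 m and contact force between mug_c and trivet above 5.6 N and horizontal distance between mug_b and coaster below 0.022 m and contact force between mug_b and coaster between 1 and 3.2 N and distance of mug_a from where it was at the start of the episode below 0.05 m) or (horizontal distance between mug_c and trivet below 0.04 m and contact force between mug_c and trivet above 5.6 N and horizontal distance between mug_a and coaster below 0.022 m and contact force between mug_a and coaster between 1 and 3.2 N and distance of mug_b from where it was at the start of the episode below 0.05 m)) and angle between each of mug_a, mug_b, mug_c's own z axis and vertical below 0.08 rad and linear speed of each of mug_a, mug_b, mug_c below 0.02 m/s); the robot touches nothing.
It fails at once if a mug is tipped by more than 0.6 rad (angle between any of mug_a, mug_b, mug_c's own z axis and vertical above 0.6 rad).
It fails at once if a mug is dropped or slammed down (over 45 N on the trivet or coaster) (contact force between any of mug_a, mug_b, mug_c and trivet above 45 N or contact force between any of mug_a, mug_b, mug_c and coaster above 45 N).
It fails at once if a bystander is moved by more than 30 mm (distance of any of dish, infuser, honey_jar, tea_tin, spoon, egg_cup from where it was at the start of the episode above 0.03 m).
It fails at once if the kettle is switched on (value of joint kettle_switch above 0.3 rad).
It also fails if it takes over 72 s, if anything falls off the work surface, if the arm or the gripper's body presses on something with over 40 N, if the wrist force passes 120 N, or if a joint passes its speed limit or range.

### The arm

A 6-joint arm with a two-finger parallel gripper is mounted at the origin on the work surface. World frame = base frame: x ahead of the robot, y to its left, z up, the work surface at z = 0. Lengths are in m, angles in degrees, forces in N, time in s.
With the tool pointing down it reaches from about 0.4 to 0.925 m from the base axis. Payload 12.5 kg.
Tool frame: the origin (TCP) lies midway between the tips of the shut fingers; the grasp point (between the pads) lies 19 mm behind it; z points along the fingers, y is the direction in which the jaws open and shut (so a half turn about z gives the same grasp; the last joint's range is limited). The gripper opens to 95 mm and grips with 3 to 60 N. Pads are 20 mm wide; open, the fingers measure 119 mm over their backs; the gripper's body (75 mm by 180 mm) begins 59 mm behind the grasp point.
Start: joints at [-76.582, 28.126, 89.318, -0, 62.55, -6.05], TCP at [0.208, -0.589, 0.215] pointing down, gripper open.
Joint ranges: [-177.58, 177.58], [-47.91, 125.51], [2.72, 160], [-65.01, 245.01], [3.68, 167.84], [-153.87, 153.87]. Speed limits (degrees/s): [127.2, 127.2, 159.86, 180, 180, 180].

### API

Orientations are given as [roll, pitch, yaw] about the fixed x, y, z axes, in that order (R = Rz(yaw) Ry(pitch) Rx(roll)).
In Python, from station import bot, optics gives the robot as it stands. The module is installed in compiled form; this text tells all that it offers.
- The arm moves only by the tool apply_moves, never from a script. Its argument "moves" is a list of rows, each a list of 3 entries, a list of its own where there are three numbers: the shift along the tool's x, y, z in cm, then the turn, a rotation vector about the tool's x, y, z in rad, then the finger opening in cm, from 0 to 9.51. In form: [[[tx, ty, tz], [wx, wy, wz], fingers], ...]. A call has 1 to 20 rows; each row is the pose to reach, as a shift and turn from the pose measured when the call began, along the tool's axes at that moment; what a row does not reach only later rows make up. A row lasts 1/10 s, in which the tool goes at most 50 mm and 8.59 degrees, less where a joint would pass 70% of its speed; a pose out of reach is approached as far as the arm can. A call with a gripper value outside its range is refused whole. The fingers move at their own pace and stop on an object; "force" is the grip in N (left out, the last holds). Time passes only in rows, so rows that repeat a pose let the fingers close. It gives the time, the measured TCP pose, the force and the opening at its end, in the units of the state.
- bot.get_state(): the state, without advancing time (a new reading comes with each control period).
- optics.get_image(name): name is "side" or "top"; returns a dict with "color" (420x560x3 uint8, red, green, blue), "mtx" (3x3 intrinsics, pixels), "cam_to_world" (4x4, takes a point from camera to world coordinates). Camera axes: x right, y down, z forward; pixel columns grow to the right and rows downward; lengths in m; the calibration is good to about 2 mm. A picture is of the moment at which its call begins. There is no depth.
- bot.sign_off(): hands the job in, once; it reports no verdict.
The state is a dict: "t": time; "q": joint angles; "joint_velocities": joint speeds; "joint_torque": joint torques, N m; "tcp_pos": TCP position; "ee_rot": TCP orientation; "force": force on the tool from outside, world axes, zero at the start; "torque": the same for the moment, N m; "opening": opening from 0.0 (shut) to 1.0 (fully open).
Only numpy, scipy, OpenCV 4.12 (cv2) and the standard library are available. Lean on these libraries where they do the work, as an engineer would, in place of code of your own. Each camera call takes 0.05 s, during which the arm holds its last target.

## Working session

There is one attempt and no reset: what is moved stays moved. The work goes in short steps, Python scripts to look and compute and a tool call to move; the robot and the scene stay as the last step left them, time stands still between calls to the robot, and variables do not carry over. Pictures are saved under pics/ and viewed, and the job is handed in when it is done.

Besides the shell and the picture viewer there is one more tool, called after "Call:" in YAML: its name, and indented under it one key for each argument. apply_moves: Moves the arm, as the interface text tells. Its arguments: {"type":"object","properties":{"moves":{"type":"array"},"force":{"type":"number"}},"required":["moves"]}

```bash
mkdir -p pics; python3 - <<'E'
from station import bot, optics
import cv2, numpy as np
s=bot.get_state(); print(s)
for n in ("top","side"):
    d=optics.get_image(n); cv2.imwrite(f"pics/{n}0.png",cv2.cvtColor(d["color"],cv2.COLOR_RGB2BGR))
    print(n,d["mtx"],d["cam_to_world"])
E
```

```text
{'t': 0.0, 'q': array([-7.65817875e+01,  2.81636027e+01,  8.93502366e+01, -1.70893744e-03,
        6.25492152e+01, -6.05091422e+00]), 'joint_velocities': array([ 0.04278077, -0.06120575,  0.02972241,  0.02806051,  0.09909412,
        0.01164849]), 'joint_torque': array([-1.96710812e-04, -6.12643790e+01, -2.58175117e+01,  6.92507531e-02,
        4.82877425e-02, -8.75399064e-05]), 'tcp_pos': array([ 0.2082642 , -0.5890198 ,  0.21406699]), 'ee_rot': array([-1.79937137e+02, -5.13950906e-03,  1.94699125e+01]), 'force': array([ 0.87987123, -1.20774264, -0.65878136]), 'torque': array([0.01865061, 0.01245688, 0.03636061]), 'opening': 0.99926277609916}
top [[533.77239252   0.         285.18594309]
 [  0.         533.77239252 215.34739671]
 [  0.           0.           1.        ]] [[ 0.00437782 -0.9921429   0.12503323  0.32264236]
 [-0.9999643  -0.00343962  0.0077185  -0.05268901]
 [-0.00722778 -0.12506256 -0.99212253  1.84975507]
 [ 0.          0.          0.          1.        ]]
side [[496.91461115   0.         278.51192679]
 [  0.         496.91461115 209.12591996]
 [  0.           0.           1.        ]] [[-0.96428887 -0.17641918  0.19754302  0.27129814]
 [-0.26428336  0.68981529 -0.67402461  0.94884824]
 [-0.01735733 -0.70216176 -0.71180586  1.15078532]
 [ 0.          0.          0.          1.        ]]
```

View pics/top0.png

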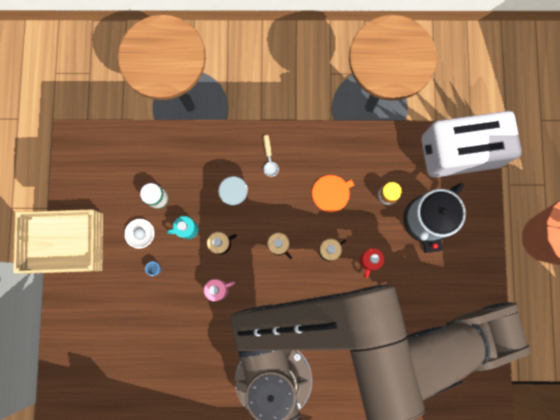

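View pics/side0.png

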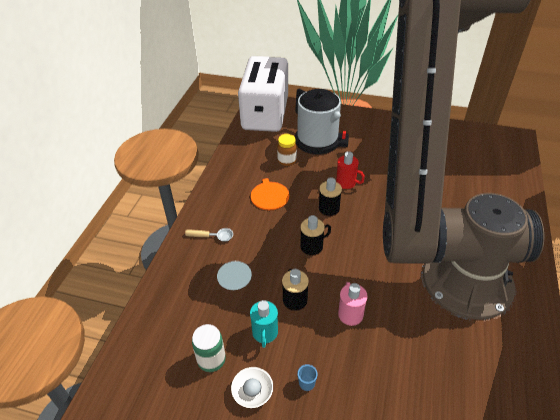

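The look-alikes in the top view are red (372,260), turquoise (185,228) and pink (216,290). The three black-bodied, wooden-lidded mugs are at about (218,243), (278,243) and (331,250). I'll check these in a close crop and measure.

```bash
cat > h.py <<'E'
import numpy as np, cv2
from station import bot, optics
def ray(d,u,v):
    K=d["mtx"];T=d["cam_to_world"]
    r=T[:3,:3]@np.linalg.solve(K,[u,v,1.]); return T[:3,3],r/np.linalg.norm(r)
def plane(d,u,v,z):
    o,r=ray(d,u,v); return o+r*(z-o[2])/r[2]
def tri(a,b):
    A=np.zeros((3,3));B=np.zeros(3)
    for o,r in(a,b):
        P=np.eye(3)-np.outer(r,r);A+=P;B+=P@o
    return np.linalg.solve(A,B)
def proj(d,p):
    T=np.linalg.inv(d["cam_to_world"]);q=d["mtx"]@(T[:3,:3]@np.asarray(p)+T[:3,3]);return q[:2]/q[2]
E
python3 - <<'E'
from h import *
t=optics.get_image("top");s=optics.get_image("side")
c=t["color"][165:305,160:400]; cv2.imwrite("pics/ct.png",cv2.cvtColor(cv2.resize(c,None,fx=3.3,fy=3.3,interpolation=cv2.INTER_CUBIC),cv2.COLOR_RGB2BGR))
c=s["color"][160:340,200:400]; cv2.imwrite("pics/cs.png",cv2.cvtColor(cv2.resize(c,None,fx=3.3,fy=3.3,interpolation=cv2.INTER_CUBIC),cv2.COLOR_RGB2BGR))
for n,d in(("top",t),("side",s)):
    h=cv2.cvtColor(d["color"],cv2.COLOR_RGB2HSV).astype(int)
    H,S,V=h[...,0],h[...,1],h[...,2]
    for nm,m in (("orange",(H>5)&(H<14)&(S>220)&(V>200)),("frost",(H>85)&(H<110)&(S>25)&(S<90)&(V>110)),("lid",(H>12)&(H<22)&(S>70)&(S<160)&(V>100)&(V<210))):
        k,l,st,ce=cv2.connectedComponentsWithStats(m.astype(np.uint8))
        for i in range(1,k):
            if st[i,4]>90: print(n,nm,st[i],ce[i].round(1))
E
```

```text
top frost [220 177  26  28 566] [232.6 190.4]
top lid [    0    10   560   371 47208] [334.6 117.8]
top lid [  16  215   75   56 1278] [ 44.8 253.4]
top lid [206 231  23  23 301] [218.2 242.2]
top lid [267 232  23  23 340] [277.9 243.2]
top lid [320 238  23  23 329] [330.4 249.3]
top lid [  2 404  33  16 272] [ 22.6 414.1]
side frost [217 262  34  27 718] [233.8 275.1]
side lid [ 497    0   63  274 7095] [540.8 104.6]
side lid [    0    73   242   347 22075] [109.8 252.4]
side lid [288  84  31  14 156] [296.6  89.5]
side lid [347  92  45  19 392] [374.2 100.6]
side lid [449 105  20  15 208] [457.6 112.2]
side lid [320 181  22  17 201] [330.  189.9]
side lid [301 218  24  19 256] [312.1 228.4]
side lid [185 227  24  10  93] [195.6 233. ]
side lid [282 270  27  23 310] [295.1 282. ]
```

View pics/ct.png

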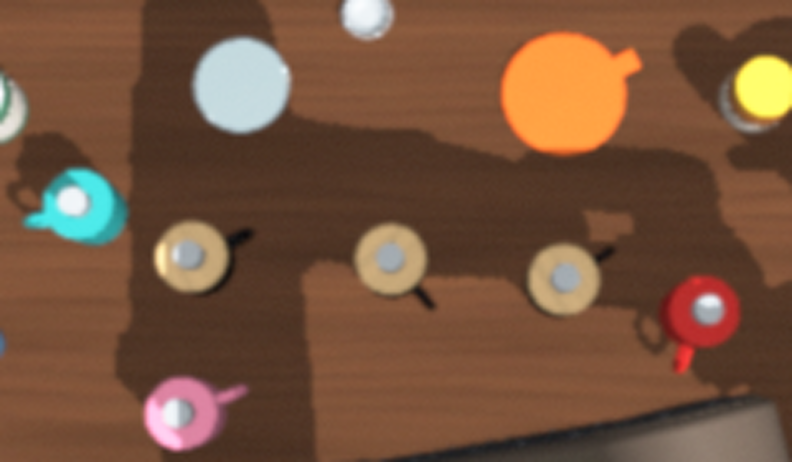

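View pics/cs.png

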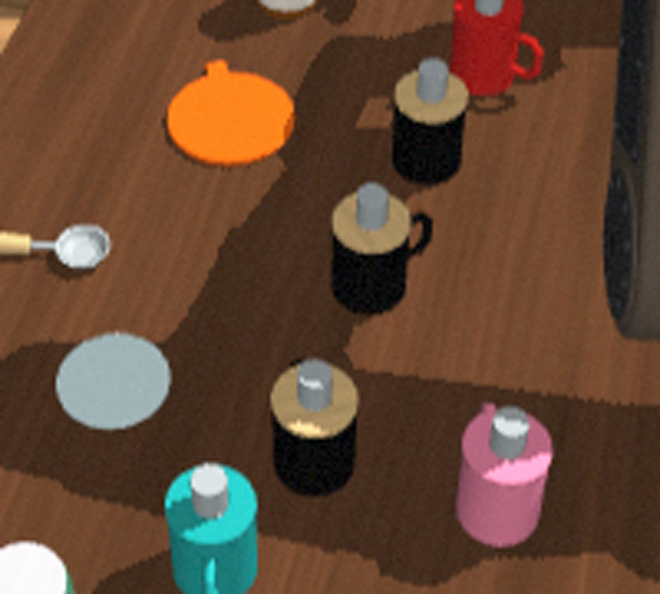

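The crop confirms it: three wooden lids on black bodies, handles at different angles. The trivet is at about (331,193) and the coaster at about (233,190). Next I'll localise them.

```bash
python3 - <<'E'
from h import *
t=optics.get_image("top");s=optics.get_image("side")
def circ(d,fn,box):
    x0,y0,x1,y1=box
    h=cv2.cvtColor(d["color"],cv2.COLOR_RGB2HSV).astype(int)[y0:y1,x0:x1]
    m=fn(h[...,0],h[...,1],h[...,2]).astype(np.uint8)
    cs,_=cv2.findContours(m,cv2.RETR_EXTERNAL,cv2.CHAIN_APPROX_NONE)
    c=max(cs,key=cv2.contourArea); e=cv2.fitEllipse(cv2.convexHull(c)); return np.array(e[0])+[x0,y0],e[1]
lid=lambda H,S,V:(H>10)&(H<28)&(S>50)&(V>125)
org=lambda H,S,V:(H>3)&(H<16)&(S>200)&(V>180)
fro=lambda H,S,V:(H>80)&(H<115)&(S>15)&(S<100)&(V>100)
T={}
for nm,b in(("L",(202,226,236,260)),("M",(262,228,294,260)),("R",(315,234,347,266))):
    c,a=circ(t,lid,b);T[nm]=c
    print(nm,c.round(2),np.round(a,1),"lid@.091",plane(t,*c,.091).round(4))
S={}
for nm,b in(("L",(280,266,312,298)),("M",(298,212,328,242)),("R",(317,176,344,202))):
    c,a=circ(s,lid,b);print(nm,"side",c.round(2),np.round(a,1),plane(s,*c,.091).round(4),"tri",tri(ray(t,*T[nm]),ray(s,*c)).round(4))
for nm,f,b,b2,z in(("trivet",org,(300,165,350,220),(248,178,295,212),.008),("coaster",fro,(212,170,255,212),(210,255,258,295),.006)):
    c,a=circ(t,f,b);e,a2=circ(s,f,b2)
    if nm=="trivet":
        # drop tab: open mask
        def op(d,b):
            x0,y0,x1,y1=b;h=cv2.cvtColor(d["color"],cv2.COLOR_RGB2HSV).astype(int)[y0:y1,x0:x1]
            m=org(h[...,0],h[...,1],h[...,2]).astype(np.uint8)
            m=cv2.morphologyEx(m,cv2.MORPH_OPEN,cv2.getStructuringElement(cv2.MORPH_ELLIPSE,(15,15)))
            cs,_=cv2.findContours(m,cv2.RETR_EXTERNAL,cv2.CHAIN_APPROX_NONE);e=cv2.fitEllipse(max(cs,key=cv2.contourArea));return np.array(e[0])+[x0,y0],e[1]
        c,a=op(t,(300,165,360,220));e,a2=op(s,(248,170,295,212))
    print(nm,c.round(2),np.round(a,1),plane(t,*c,z).round(4),"side",e.round(2),plane(s,*e,z).round(4),"tri",tri(ray(t,*c),ray(s,*e)).round(4))
E
```

```text
L [217.19 242.23] [20.9 22.3] lid@.091 [0.454  0.1852 0.091 ]
M [277.42 254.21] [31.9 42.9] lid@.091 [ 0.4153 -0.014   0.091 ]
R [330.97 249.82] [20.8 24.4] lid@.091 [ 0.4304 -0.1902  0.091 ]
L side [294.91 280.93] [22.5 26. ] [0.4539 0.1896 0.091 ] tri [0.4546 0.1859 0.0859]
M side [312.34 226.82] [18.4 24.1] [ 0.4517 -0.0096  0.091 ] tri [ 0.4335 -0.0117  0.0903]
R side [330.24 188.65] [16.  21.9] [ 0.4329 -0.181   0.091 ] tri [ 0.4327 -0.1908  0.0819]Traceback (most recent call last):
  File "<stdin>", line 20, in <module>
  File "<stdin>", line 8, in circ
cv2.error: OpenCV(4.12.0) /io/opencv/modules/imgproc/src/shapedescr.cpp:361: error: (-201:Incorrect size of input array) There should be at least 5 points to fit the ellipse in function 'fitEllipseNoDirect'
```

```bash
python3 - <<'E'
from h import *
t=optics.get_image("top");s=optics.get_image("side")
def mk(d,fn,box,k=0):
    x0,y0,x1,y1=box;f=4
    c=cv2.resize(d["color"][y0:y1,x0:x1],None,fx=f,fy=f,interpolation=cv2.INTER_CUBIC)
    h=cv2.cvtColor(c,cv2.COLOR_RGB2HSV).astype(int)
    m=fn(h[...,0],h[...,1],h[...,2]).astype(np.uint8)
    if k: m=cv2.morphologyEx(m,cv2.MORPH_OPEN,cv2.getStructuringElement(cv2.MORPH_ELLIPSE,(k,k)))
    cs,_=cv2.findContours(m,cv2.RETR_EXTERNAL,cv2.CHAIN_APPROX_NONE);q=max(cs,key=cv2.contourArea)
    e=cv2.fitEllipse(cv2.convexHull(q))
    return (np.array(e[0])+.5)/f-.5+[x0,y0],np.array(e[1])/f,(np.array(cv2.boundingRect(q))/f+[x0,y0,0,0])
lid=lambda H,S,V:(H>12)&(H<28)&(S>50)&(S<165)&(V>110)
kn=lambda H,S,V:(S<60)&(V>80)
org=lambda H,S,V:(S>190)&(V>180)
fro=lambda H,S,V:(H>75)&(H<115)&(V>90)
for nm,b,b2 in(("L",(204,228,232,258),(278,264,312,300)),("M",(264,229,292,258),(298,212,328,246)),("R",(318,235,344,264),(317,172,344,206))):
    c,a,_=mk(t,lid,b,9); k,ka,_=mk(t,kn,b); ks,ksa,bs=mk(s,kn,b2)
    print(nm,"lid",c.round(1),a.round(1),plane(t,*c,.091).round(4),"knob",k.round(1),ka.round(1),plane(t,*k,.123).round(4),"side knob",bs.round(1),ksa.round(1),"tri mid",tri(ray(t,*k),ray(s,*ks)).round(4))
for nm,f,b,b2,z,k in(("trivet",org,(300,165,360,220),(245,172,295,214),.008,41),("coaster",fro,(212,170,255,212),(210,255,258,295),.006,5)):
    c,a,_=mk(t,f,b,k);e,a2,_=mk(s,f,b2,k)
    print(nm,c.round(1),a.round(1),plane(t,*c,z).round(4),"side",e.round(1),a2.round(1),plane(s,*e,z).round(4),"tri",tri(ray(t,*c),ray(s,*e)).round(4))
E
```

```text
L lid [217.3 242.2] [21.9 22.9] [0.454 0.185 0.091] knob [216.4 241.8] [ 8.9 10.3] [0.4532 0.1833 0.123 ] side knob [290.  268.5  11.   16.2] [12.  16.7] tri mid [0.4548 0.1857 0.1065]
M lid [277.8 243.2] [22.3 22.8] [ 0.4516 -0.0152  0.091 ] knob [277.7 242.6] [9.1 9.1] [ 0.4512 -0.0155  0.123 ] side knob [307.8 215.2  10.   14.8] [11.1 15.4] tri mid [ 0.4532 -0.0151  0.1051]
R lid [330.5 249.3] [22.  22.9] [ 0.4322 -0.1887  0.091 ] knob [330.9 248.7] [9.2 9.4] [ 0.432  -0.1876  0.123 ] side knob [326.2 177.2   9.5  14.2] [10.4 14.6] tri mid [ 0.4339 -0.189   0.1041]Traceback (most recent call last):
  File "<stdin>", line 20, in <module>
  File "<stdin>", line 9, in mk
ValueError: max() iterable argument is empty
```

```bash
python3 - <<'E'
from h import *
t=optics.get_image("top");s=optics.get_image("side")
for d,p in((t,(331,193)),(t,(322,203)),(t,(350,183)),(s,(270,196)),(t,(233,190)),(s,(234,275))):
    print(p,d["color"][p[1],p[0]],cv2.cvtColor(d["color"],cv2.COLOR_RGB2HSV)[p[1],p[0]])
def mk(d,fn,box,k=0):
    x0,y0,x1,y1=box;f=4
    c=cv2.resize(d["color"][y0:y1,x0:x1],None,fx=f,fy=f,interpolation=cv2.INTER_CUBIC)
    h=c.astype(int); m=fn(h[...,0],h[...,1],h[...,2]).astype(np.uint8)
    if k: m=cv2.morphologyEx(m,cv2.MORPH_OPEN,cv2.getStructuringElement(cv2.MORPH_ELLIPSE,(k,k)))
    cs,_=cv2.findContours(m,cv2.RETR_EXTERNAL,cv2.CHAIN_APPROX_NONE);q=max(cs,key=cv2.contourArea)
    e=cv2.fitEllipse(cv2.convexHull(q))
    return (np.array(e[0])+.5)/f-.5+[x0,y0],np.array(e[1])/f
org=lambda R,G,B:(R>160)&(R-B>110)
fro=lambda R,G,B:(B>R)&(G>85)
for nm,f,b,b2,z,k in(("trivet",org,(300,165,360,220),(245,172,295,214),.008,55),("coaster",fro,(212,170,255,212),(210,255,258,295),.006,5)):
    c,a=mk(t,f,b,k);e,a2=mk(s,f,b2,k)
    print(nm,c.round(1),a.round(1),plane(t,*c,z).round(4),"side",e.round(1),a2.round(1),plane(s,*e,z).round(4),"tri",tri(ray(t,*c),ray(s,*e)).round(4))
E
```

```text
(331, 193) [255 160  68] [ 15 187 255]
(322, 203) [255 163  69] [ 15 186 255]
(350, 183) [255 161  67] [ 15 188 255]
(270, 196) [254 134  30] [ 14 225 254]
(233, 190) [197 219 223] [ 95  30 223]
(234, 275) [159 179 182] [ 94  32 182]
trivet [330.6 192.8] [37.7 39.6] [ 0.6349 -0.1966  0.008 ] side [269.4 195. ] [28.6 38.7] [ 0.6352 -0.1892  0.008 ] tri [ 0.637  -0.1971  0.    ]
coaster [232.6 190.4] [28.6 29. ] [0.6425 0.1463 0.006 ] side [233.9 275.2] [28.4 34.7] [0.6427 0.1532 0.006 ] tri [ 0.6446  0.1473 -0.0024]
```

Positions agree across both views: L (0.4535, 0.184), M (0.4515, −0.015), R (0.432, −0.188). The trivet is at about (0.635, −0.195) and the coaster at about (0.6425, 0.148). Next I'll write a helper that converts a world target into tool shifts.

```bash
cat >> h.py <<'E'
from scipy.spatial.transform import Rotation as Ro
def go(x,y,z,yaw=None):
    s=bot.get_state(); R=Ro.from_euler('xyz',s["ee_rot"],degrees=True)
    sh=R.inv().apply(np.array([x,y,z])-s["tcp_pos"])*100
    w=(R.inv()*Ro.from_euler('xyz',[180,0,s["ee_rot"][2] if yaw is None else yaw],degrees=True)).as_rotvec()
    print("t",round(s["t"],2),"tcp",s["tcp_pos"].round(4),"rot",s["ee_rot"].round(2),"F",s["force"].round(2),"op",round(s["opening"]*9.51,2)); print("shift cm",sh.round(2),"rotvec",w.round(4))
E
python3 -c "
from h import *
go(.432,-.188,.165)"
```

```text
t 0.5 tcp [ 0.2083 -0.5893  0.2147] rot [180.    -0.    19.47] F [-0.   -1.38 -0.46] op 9.5
shift cm [ 34.46 -30.38   4.96] rotvec [ 0.0001 -0.     -0.    ]
```

Call:
apply_moves:
  moves:
    - [[8,-7,0],[0,0,0],6]
    - [[16,-14,0],[0,0,0],6]
    - [[24,-21,1.5],[0,0,0],6]
    - [[30,-26.5,3],[0,0,0],6]
    - [[34.5,-30.4,5],[0,0,0],6]
    - [[34.5,-30.4,5],[0,0,0],6]
    - [[34.5,-30.4,5],[0,0,0],6]
    - [[34.5,-30.4,5],[0,0,0],6]
    - [[34.5,-30.4,5],[0,0,0],6]
    - [[34.5,-30.4,5],[0,0,0],6]
    - [[34.5,-30.4,5],[0,0,0],6]
    - [[34.5,-30.4,5],[0,0,0],6]
    - [[34.5,-30.4,5],[0,0,0],6]
    - [[34.5,-30.4,5],[0,0,0],6]
    - [[34.5,-30.4,5],[0,0,0],6]

```text
t: 2.0
tcp_pos: [0.432, -0.1885, 0.1647]
ee_rot: [180.0, -0.0, 19.4]
force: [-0.7, -0.8, 0.2]
opening: 0.63
```

```bash
python3 - <<'E'
from h import *
fs=[]
for i in range(6):
    t=optics.get_image("top" if i%2 else "side"); fs.append(bot.get_state()["force"])
    if i<2: 
        c=t["color"]; c=c[225:275,300:360] if i else c[150:230,290:380]
        cv2.imwrite(f"pics/r{i}.png",cv2.cvtColor(cv2.resize(c,None,fx=7,fy=7,interpolation=cv2.INTER_CUBIC),cv2.COLOR_RGB2BGR))
print(np.array(fs).round(2)); go(.432,-.188,.097)
t_=bot.get_state()["tcp_pos"]; print(proj(optics.get_image("top"),t_),proj(optics.get_image("side"),t_))
E
```

```text
[[-0.06  0.55  0.17]
 [ 0.37  0.2   0.02]
 [ 0.83  0.76  0.37]
 [-0.32  0.13 -0.12]
 [ 0.41 -0.45  0.38]
 [ 0.23 -0.76  0.78]]
t 2.3 tcp [ 0.4322 -0.1877  0.1646] rot [180.    -0.    19.46] F [ 0.23 -0.76  0.78] op 6.0
shift cm [-0.03  0.02  6.76] rotvec [ 0.0001 -0.     -0.    ]
[331.99250881 247.8169219 ] [332.2849091  169.36675823]
```

View pics/r0.png

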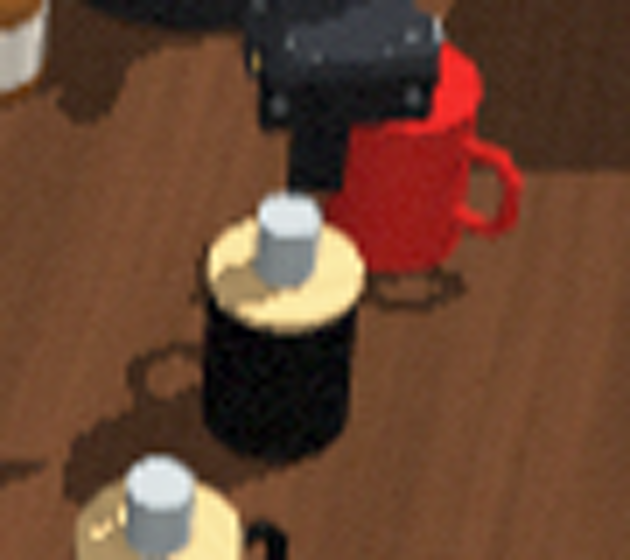

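View pics/r1.png

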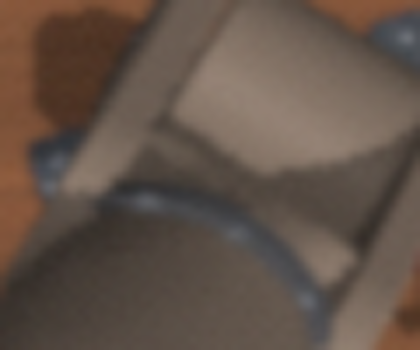

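```bash
python3 - <<'E'
from h import *
s=optics.get_image("side"); p=bot.get_state()["tcp_pos"]; R=Ro.from_euler('xyz',bot.get_state()["ee_rot"],degrees=True)
for dx in(-.01,.01):
  for dy in(-.03,-.042): print(dx,dy,(7*(proj(s,p+R.apply([dx,dy,0]))-[290,150])+3).round(0))
print((7*(proj(s,[.432,-.188,.123])-[290,150])+3).round(0),(7*(proj(s,[.432,-.188,.091])-[290,150])+3).round(0))
E
```

```text
-0.01 -0.03 [333. 183.]
-0.01 -0.042 [337. 202.]
0.01 -0.03 [286. 186.]
0.01 -0.042 [290. 205.]
[294. 210.] [290. 264.]
```

The side view shows the near finger just behind the knob of the right-hand mug, and the knob about 2 mm further in +x than I took it. I'll shift for that, descend and grip.

Call:
apply_moves:
  moves:
    - [[0.2,0.1,1],[0,0,0],6]
    - [[0.2,0.1,2.5],[0,0,0],6]
    - [[0.2,0.1,4],[0,0,0],6]
    - [[0.2,0.1,5.5],[0,0,0],6]
    - [[0.2,0.1,6.2],[0,0,0],6]
    - [[0.2,0.1,6.7],[0,0,0],6]
    - [[0.2,0.1,6.7],[0,0,0],6]
    - [[0.2,0.1,6.7],[0,0,0],4]
    - [[0.2,0.1,6.7],[0,0,0],3]
    - [[0.2,0.1,6.7],[0,0,0],2]
    - [[0.2,0.1,6.7],[0,0,0],2]
    - [[0.2,0.1,6.7],[0,0,0],2]
    - [[0.2,0.1,6.7],[0,0,0],2]
    - [[0.2,0.1,6.7],[0,0,0],2]
    - [[0.2,0.1,6.7],[0,0,0],2]
  force: 15

```text
t: 3.95
tcp_pos: [0.4347, -0.1881, 0.0978]
ee_rot: [180.0, -0.0, 19.5]
force: [0.3, -1.8, 3.9]
opening: 0.292
```

```bash
python3 - <<'E'
from h import *
fs=[]
for i in range(4):
    t=optics.get_image("side"); fs.append(bot.get_state()["force"])
c=t["color"][150:230,290:380]
cv2.imwrite(f"pics/r2.png",cv2.cvtColor(cv2.resize(c,None,fx=7,fy=7,interpolation=cv2.INTER_CUBIC),cv2.COLOR_RGB2BGR))
print(np.array(fs).round(2)); go(.434,-.188,.15)
E
```

```text
[[-0.32 -1.37  4.4 ]
 [-0.47 -1.07  4.37]
 [-0.1  -1.    4.38]
 [-0.32 -0.89  4.75]]
t 4.15 tcp [ 0.4347 -0.1881  0.0978] rot [ 1.7997e+02 -2.0000e-02  1.9470e+01] F [-0.32 -0.89  4.75] op 2.77
shift cm [-0.06 -0.02 -5.22] rotvec [ 0.0005 -0.0003 -0.    ]
```

View pics/r2.png

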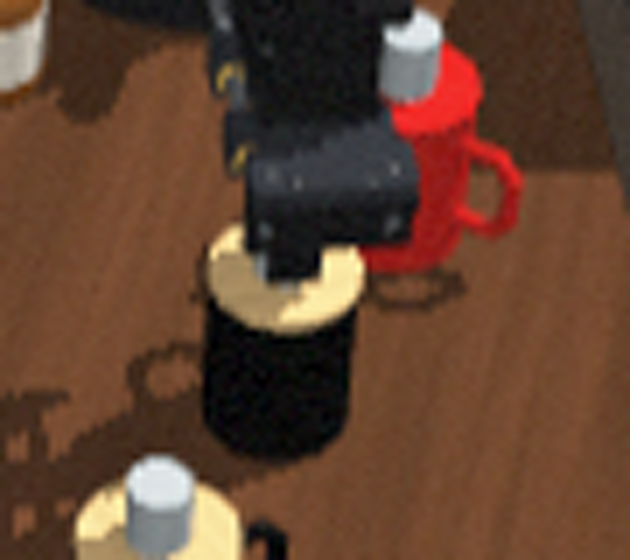

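The side view shows the knob in the jaws and the opening reads 2.77 cm, which matches a 28 mm knob. I'll tighten the grip and lift.

Call:
apply_moves:
  moves:
    - [[0,0,0],[0,0,0],1.5]
    - [[0,0,0],[0,0,0],1.5]
    - [[0,0,0],[0,0,0],1.5]
    - [[0,0,-0.2],[0,0,0],1.5]
    - [[0,0,-0.5],[0,0,0],1.5]
    - [[0,0,-1],[0,0,0],1.5]
    - [[0,0,-1.6],[0,0,0],1.5]
    - [[0,0,-2.2],[0,0,0],1.5]
    - [[0,0,-2.8],[0,0,0],1.5]
    - [[0,0,-3.3],[0,0,0],1.5]
    - [[0,0,-3.7],[0,0,0],1.5]
    - [[0,0,-4],[0,0,0],1.5]
    - [[0,0,-4],[0,0,0],1.5]
    - [[0,0,-4],[0,0,0],1.5]
    - [[0,0,-4],[0,0,0],1.5]
  force: 40

```text
t: 5.65
tcp_pos: [0.4345, -0.188, 0.1376]
ee_rot: [180.0, -0.0, 19.5]
force: [0.3, 0.5, -4.0]
opening: 0.29
```

```bash
cat > w.py <<'E'
from h import *
import sys
fs=[]
for i in range(6):
    t=optics.get_image("side"); fs.append(bot.get_state()["force"])
x0,y0,x1,y1=map(int,sys.argv[2:6]); c=t["color"][y0:y1,x0:x1]
cv2.imwrite(f"pics/{sys.argv[1]}.png",cv2.cvtColor(cv2.resize(c,None,fx=6,fy=6,interpolation=cv2.INTER_CUBIC),cv2.COLOR_RGB2BGR))
print(np.array(fs).round(2)[:,2],np.mean(fs,0).round(2)); go(*map(float,sys.argv[6:9]))
E
python3 w.py r3 280 140 390 235 .635 -.195 .145
```

```text
[-5.65 -4.26 -3.77 -4.06 -5.43 -3.74] [ 0.26 -0.12 -4.48]
t 5.95 tcp [ 0.4346 -0.188   0.1377] rot [ 1.7998e+02 -1.0000e-02  1.9470e+01] F [ 0.29  0.   -3.74] op 2.76
shift cm [18.66  7.34 -0.72] rotvec [ 0.0004 -0.0002 -0.    ]
```

View pics/r3.png

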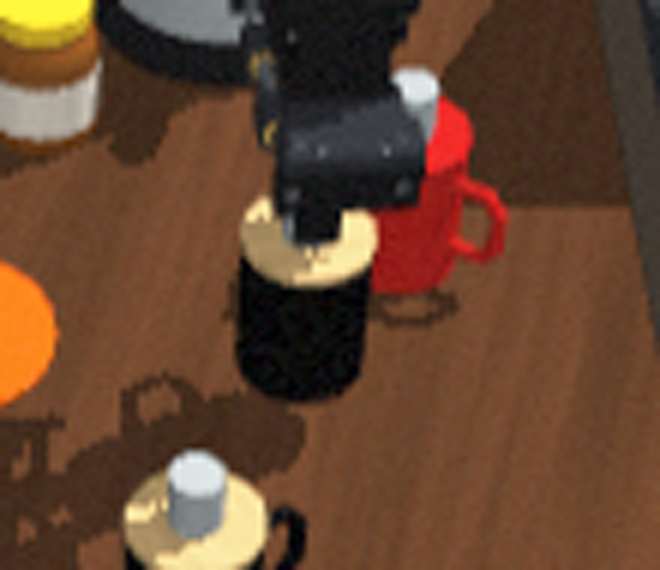

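The mug is clear of the ledge and upright. It reads about 4.5–4.8 N, so it is the middle one. I'll set it back where it was.

Call:
apply_moves:
  moves:
    - [[0,0,0.6],[0,0,0],1.5]
    - [[0,0,1.2],[0,0,0],1.5]
    - [[0,0,1.8],[0,0,0],1.5]
    - [[0,0,2.4],[0,0,0],1.5]
    - [[0,0,3],[0,0,0],1.5]
    - [[0,0,3.4],[0,0,0],1.5]
    - [[0,0,3.7],[0,0,0],1.5]
    - [[0,0,3.9],[0,0,0],1.5]
    - [[0,0,4],[0,0,0],1.5]
    - [[0,0,4],[0,0,0],1.5]
    - [[0,0,4],[0,0,0],1.5]

```text
t: 7.05
tcp_pos: [0.4347, -0.1881, 0.0978]
ee_rot: [180.0, -0.0, 19.5]
force: [-0.2, -0.4, -3.4]
opening: 0.289
```

```bash
python3 -c "
from h import *
go(.434,-.188,.165)"
```

```text
t 7.05 tcp [ 0.4347 -0.1881  0.0978] rot [ 1.7996e+02 -2.0000e-02  1.9480e+01] F [-0.17 -0.44 -3.39] op 2.75
shift cm [-0.06 -0.03 -6.72] rotvec [ 0.0007 -0.0004 -0.    ]
```

Call:
apply_moves:
  moves:
    - [[0,0,0.05],[0,0,0],1.5]
    - [[0,0,0.1],[0,0,0],1.5]
    - [[0,0,0.15],[0,0,0],1.5]
    - [[0,0,0.15],[0,0,0],1.5]

```text
t: 7.45
tcp_pos: [0.4348, -0.1882, 0.0977]
ee_rot: [179.9, -0.1, 19.5]
force: [-6.2, 1.7, 19.7]
opening: 0.287
```

Call:
apply_moves:
  moves:
    - [[0,0,-0.1],[0,0,0],2.5]
    - [[0,0,-0.1],[0,0,0],3.5]
    - [[0,0,-0.1],[0,0,0],5]
    - [[0,0,-0.1],[0,0,0],6]
    - [[0,0,-0.1],[0,0,0],6]
    - [[0,0,-0.5],[0,0,0],6]
    - [[0,0,-1.5],[0,0,0],6]
    - [[0,0,-3],[0,0,0],6]
    - [[0,0,-5],[0,0,0],6]
    - [[0,0,-7],[0,0,0],6]
    - [[0,0,-7],[0,0,0],6]
    - [[0,0,-7],[0,0,0],6]

```text
t: 8.65
tcp_pos: [0.4347, -0.1881, 0.1681]
ee_rot: [179.8, -0.1, 19.5]
force: [0.1, -0.2, -0.4]
opening: 0.63
```

```bash
python3 - <<'E'
from h import *
s=optics.get_image("side");f=[bot.get_state()["force"]]
c=s["color"][140:260,280:380]
cv2.imwrite("pics/r4.png",cv2.cvtColor(cv2.resize(c,None,fx=5,fy=5,interpolation=cv2.INTER_CUBIC),cv2.COLOR_RGB2BGR))
go(.453,-.0153,.165)
E
```

```text
t 8.7 tcp [ 0.4345 -0.188   0.1676] rot [ 1.799e+02 -7.000e-02  1.948e+01] F [0.54 0.48 0.3 ] op 6.0
shift cm [  7.5  -15.66   0.24] rotvec [ 0.0017 -0.0011 -0.    ]
```

View pics/r4.png

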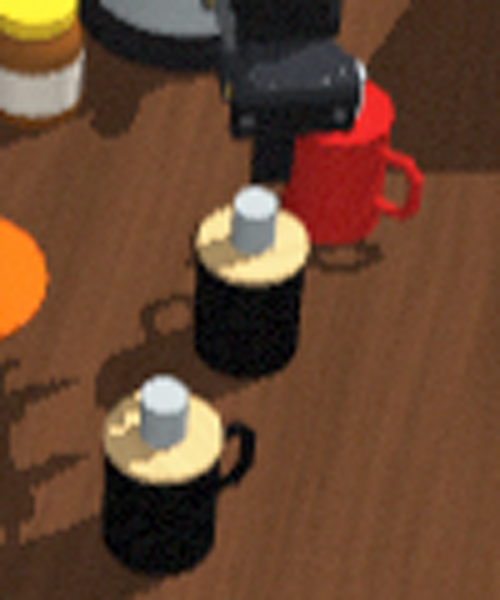

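The mug is standing upright where it was. On to the middle-position mug, with x nudged slightly to centre the pads.

Call:
apply_moves:
  moves:
    - [[2,-4,0],[0,0,0],6]
    - [[4.5,-9,0],[0,0,0],6]
    - [[6.5,-13,0],[0,0,0],6]
    - [[7.7,-15.6,0.2],[0.0017,-0.0011,0],6]
    - [[7.7,-15.6,1.2],[0.0017,-0.0011,0],6]
    - [[7.7,-15.6,2.5],[0.0017,-0.0011,0],6]
    - [[7.7,-15.6,4],[0.0017,-0.0011,0],6]
    - [[7.7,-15.6,5.5],[0.0017,-0.0011,0],6]
    - [[7.7,-15.6,6.4],[0.0017,-0.0011,0],6]
    - [[7.7,-15.6,6.9],[0.0017,-0.0011,0],6]
    - [[7.7,-15.6,6.9],[0.0017,-0.0011,0],6]
    - [[7.7,-15.6,6.9],[0.0017,-0.0011,0],4]
    - [[7.7,-15.6,6.9],[0.0017,-0.0011,0],3]
    - [[7.7,-15.6,6.9],[0.0017,-0.0011,0],2]
    - [[7.7,-15.6,6.9],[0.0017,-0.0011,0],2]
    - [[7.7,-15.6,6.9],[0.0017,-0.0011,0],2]
    - [[7.7,-15.6,6.9],[0.0017,-0.0011,0],2]
    - [[7.7,-15.6,6.9],[0.0017,-0.0011,0],2]
  force: 15

```text
t: 10.5
tcp_pos: [0.4552, -0.0152, 0.0986]
ee_rot: [-180.0, -0.0, 19.5]
force: [-0.4, 2.0, 4.7]
opening: 0.292
```

```bash
python3 w.py m1 270 170 370 265 .453 -.0153 .138
```

```text
[4.   5.39 5.39 6.1  4.78 5.37] [-0.69  1.62  5.17]
t 10.8 tcp [ 0.4552 -0.0153  0.0985] rot [-1.800e+02 -2.000e-02  1.948e+01] F [-0.47  1.75  5.37] op 2.78
shift cm [-0.21 -0.07 -3.95] rotvec [-0.     -0.0003  0.    ]
```

View pics/m1.png

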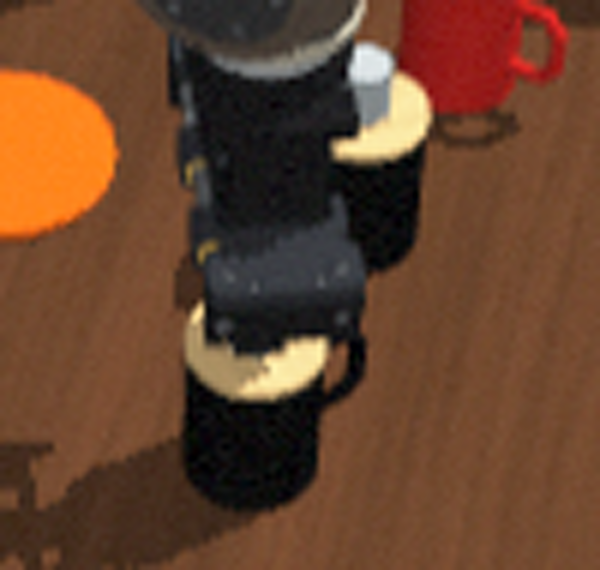

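The jaws are on the second mug's knob at (0.455, −0.015). Lifting.

Call:
apply_moves:
  moves:
    - [[0,0,0],[0,0,0],1.5]
    - [[0,0,0],[0,0,0],1.5]
    - [[0,0,0],[0,0,0],1.5]
    - [[0,0,-0.2],[0,0,0],1.5]
    - [[0,0,-0.5],[0,0,0],1.5]
    - [[0,0,-1],[0,0,0],1.5]
    - [[0,0,-1.6],[0,0,0],1.5]
    - [[0,0,-2.2],[0,0,0],1.5]
    - [[0,0,-2.8],[0,0,0],1.5]
    - [[0,0,-3.3],[0,0,0],1.5]
    - [[0,0,-3.7],[0,0,0],1.5]
    - [[0,0,-4],[0,0,0],1.5]
    - [[0,0,-4],[0,0,0],1.5]
    - [[0,0,-4],[0,0,0],1.5]
    - [[0,0,-4],[0,0,0],1.5]
  force: 40

```text
t: 12.3
tcp_pos: [0.4551, -0.0152, 0.1383]
ee_rot: [-180.0, 0.0, 19.5]
force: [-0.5, -0.3, -1.9]
opening: 0.289
```

```bash
python3 w.py m2 270 170 370 265 .635 -.195 .138; python3 -c "
from h import *
go(.6425,.148,.138)"
```

```text
[-3.23 -2.11 -2.64 -2.31 -2.23 -2.02] [-0.02  0.14 -2.42]
t 12.6 tcp [ 0.4552 -0.0153  0.1385] rot [-1.7999e+02 -1.0000e-02  1.9480e+01] F [ 0.06  0.04 -2.02] op 2.7
shift cm [10.96 22.94  0.04] rotvec [-0.0001 -0.0001  0.    ]
t 12.6 tcp [ 0.4552 -0.0153  0.1385] rot [-1.7999e+02 -1.0000e-02  1.9480e+01] F [ 0.06  0.04 -2.02] op 2.7
shift cm [23.1  -9.15  0.05] rotvec [-0.0001 -0.0001  0.    ]
```

View pics/m2.png

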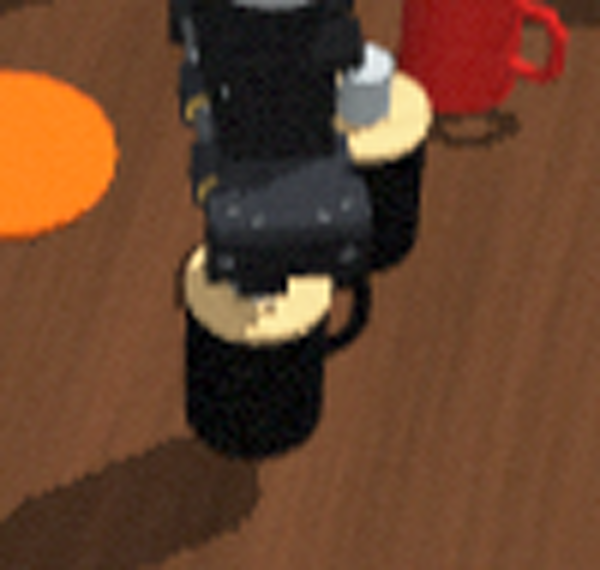

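It reads about 2.4 N, so this is the lightest and goes to the coaster.

Call:
apply_moves:
  moves:
    - [[0.8,-0.3,0],[0,0,0],1.5]
    - [[2.3,-0.9,0],[0,0,0],1.5]
    - [[4.5,-1.8,0],[0,0,0],1.5]
    - [[7,-2.7,0],[0,0,0],1.5]
    - [[9.5,-3.7,0],[0,0,0],1.5]
    - [[12,-4.7,0],[0,0,0],1.5]
    - [[14.5,-5.7,0],[0,0,0],1.5]
    - [[17,-6.7,0],[0,0,0],1.5]
    - [[19.5,-7.6,0],[0,0,0],1.5]
    - [[21.5,-8.4,0],[0,0,0],1.5]
    - [[22.7,-8.9,0],[0,0,0],1.5]
    - [[23.3,-9.1,0.5],[0,0,0],1.5]
    - [[23.3,-9.1,1.2],[0,0,0],1.5]
    - [[23.3,-9.1,1.9],[0,0,0],1.5]
    - [[23.3,-9.1,2.4],[0,0,0],1.5]
    - [[23.3,-9.1,2.6],[0,0,0],1.5]
    - [[23.3,-9.1,2.6],[0,0,0],1.5]
    - [[23.3,-9.1,2.6],[0,0,0],1.5]

```text
t: 14.4
tcp_pos: [0.6446, 0.1481, 0.1128]
ee_rot: [-180.0, -0.0, 19.5]
force: [0.1, -0.6, -2.3]
opening: 0.288
```

```bash
cat > v.py <<'E'
from h import *
import sys
n=sys.argv[1]; a=list(map(int,sys.argv[2:10])); s=optics.get_image("side");t=optics.get_image("top")
for d,k,b in((s,"s",a[:4]),(t,"t",a[4:])):
    c=d["color"][b[1]:b[3],b[0]:b[2]]; cv2.imwrite(f"pics/{n}{k}.png",cv2.cvtColor(cv2.resize(c,None,fx=5,fy=5,interpolation=cv2.INTER_CUBIC),cv2.COLOR_RGB2BGR))
go(*map(float,sys.argv[10:13]))
E
python3 v.py c1 190 190 290 310 190 150 280 240 .6445 .148 .105
```

```text
t 14.5 tcp [0.6447 0.1481 0.1129] rot [ 1.800e+02 -4.000e-02  1.947e+01] F [ 0.21  0.08 -2.83] op 2.75
shift cm [-0.02  0.01  0.79] rotvec [ 0.     -0.0007 -0.    ]
```

View pics/c1s.png

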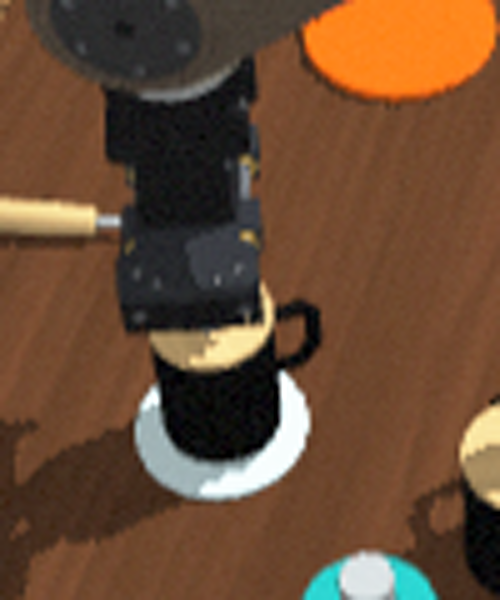

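View pics/c1t.png

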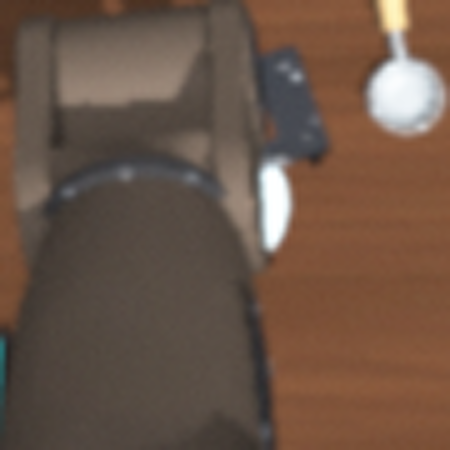

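Side view: the mug base centre at crop (219,~426) projects onto the coaster centre at (223,428), within about 2 mm. Lowering gently.

Call:
apply_moves:
  moves:
    - [[0,0,0.2],[0,0,0],1.5]
    - [[0,0,0.4],[0,0,0],1.5]
    - [[0,0,0.55],[0,0,0],1.5]
    - [[0,0,0.65],[0,0,0],1.5]
    - [[0,0,0.72],[0,0,0],1.5]
    - [[0,0,0.77],[0,0,0],1.5]
    - [[0,0,0.8],[0,0,0],1.5]
    - [[0,0,0.8],[0,0,0],1.5]

```text
t: 15.3
tcp_pos: [0.6447, 0.1481, 0.1049]
ee_rot: [180.0, -0.0, 19.5]
force: [-0.1, 0.6, -2.4]
opening: 0.287
```

Call:
apply_moves:
  moves:
    - [[0,0,0.03],[0,0,0],1.5]
    - [[0,0,0.06],[0,0,0],1.5]
    - [[0,0,0.06],[0,0,0],1.5]

```text
t: 15.6
tcp_pos: [0.6448, 0.1482, 0.1046]
ee_rot: [180.0, -0.1, 19.5]
force: [-0.7, 0.8, 1.5]
opening: 0.285
```

Contact is light (about +1.5 N). Releasing.

Call:
apply_moves:
  moves:
    - [[0,0,0],[0,0,0],2.6]
    - [[0,0,0],[0,0,0],3.2]
    - [[0,0,0],[0,0,0],4.2]
    - [[0,0,0],[0,0,0],5.5]
    - [[0,0,0],[0,0,0],6]
    - [[0,0,0],[0,0,0],6]
    - [[0,0,-0.6],[0,0,0],6]
    - [[0,0,-1.8],[0,0,0],6]
    - [[0,0,-3.5],[0,0,0],6]
    - [[0,0,-5.5],[0,0,0],6]
    - [[0,0,-7],[0,0,0],6]
    - [[0,0,-7],[0,0,0],6]

```text
t: 16.8
tcp_pos: [0.6457, 0.1484, 0.1778]
ee_rot: [179.9, -0.3, 19.5]
force: [0.7, -0.3, 0.0]
opening: 0.63
```

```bash
python3 v.py c2 190 190 290 310 190 150 280 240 .4565 .184 .165
```

```text
t 16.9 tcp [0.6447 0.1482 0.175 ] rot [ 1.7999e+02 -1.1000e-01  1.9480e+01] F [-0.88  0.05 -0.99] op 6.01
shift cm [-16.55  -9.65   0.96] rotvec [ 0.0003 -0.0019 -0.    ]
```

View pics/c2s.png

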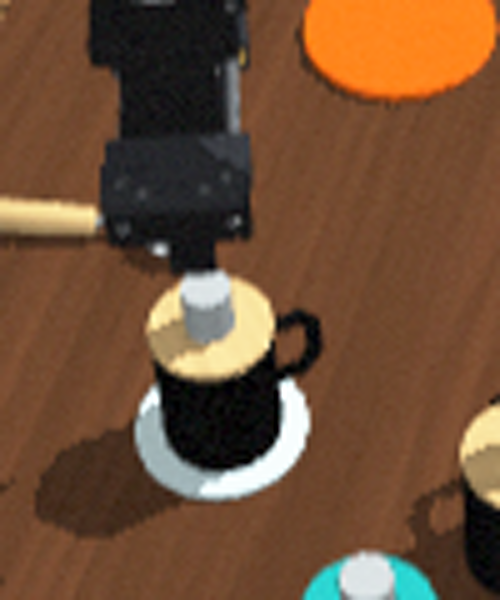

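The lightest mug stands upright inside the coaster (base crop 162–278, coaster 135–311). Now the third mug, at about (0.456, 0.184).

Call:
apply_moves:
  moves:
    - [[-3,-1.8,0],[0,0,0],6]
    - [[-7,-4.1,0],[0,-0.0019,0],6]
    - [[-11,-6.4,0],[0,-0.0019,0],6]
    - [[-14.5,-8.5,0],[0,-0.0019,0],6]
    - [[-16.6,-9.7,0],[0,-0.0019,0],6]
    - [[-16.6,-9.7,0.5],[0,-0.0019,0],6]
    - [[-16.6,-9.7,1.5],[0,-0.0019,0],6]
    - [[-16.6,-9.7,3],[0,-0.0019,0],6]
    - [[-16.6,-9.7,4.5],[0,-0.0019,0],6]
    - [[-16.6,-9.7,6],[0,-0.0019,0],6]
    - [[-16.6,-9.7,7.1],[0,-0.0019,0],6]
    - [[-16.6,-9.7,7.65],[0,-0.0019,0],6]
    - [[-16.6,-9.7,7.65],[0,-0.0019,0],6]
    - [[-16.6,-9.7,7.65],[0,-0.0019,0],4]
    - [[-16.6,-9.7,7.65],[0,-0.0019,0],3]
    - [[-16.6,-9.7,7.65],[0,-0.0019,0],2]
    - [[-16.6,-9.7,7.65],[0,-0.0019,0],2]
    - [[-16.6,-9.7,7.65],[0,-0.0019,0],2]
    - [[-16.6,-9.7,7.65],[0,-0.0019,0],2]
    - [[-16.6,-9.7,7.65],[0,-0.0019,0],2]
  force: 15

```text
t: 18.9
tcp_pos: [0.4561, 0.1843, 0.0984]
ee_rot: [180.0, -0.0, 19.5]
force: [0.2, -2.4, 4.8]
opening: 0.29
```

```bash
python3 w.py l1 240 220 340 315 .456 .184 .138
```

```text
[5.31 5.66 5.35 6.65 5.49 5.65] [ 0.27 -2.79  5.68]
t 19.2 tcp [0.4561 0.1843 0.0984] rot [ 1.7998e+02 -3.0000e-02  1.9470e+01] F [ 0.33 -2.98  5.65] op 2.76
shift cm [-0.02  0.03 -3.96] rotvec [ 0.0004 -0.0005 -0.    ]
```

View pics/l1.png

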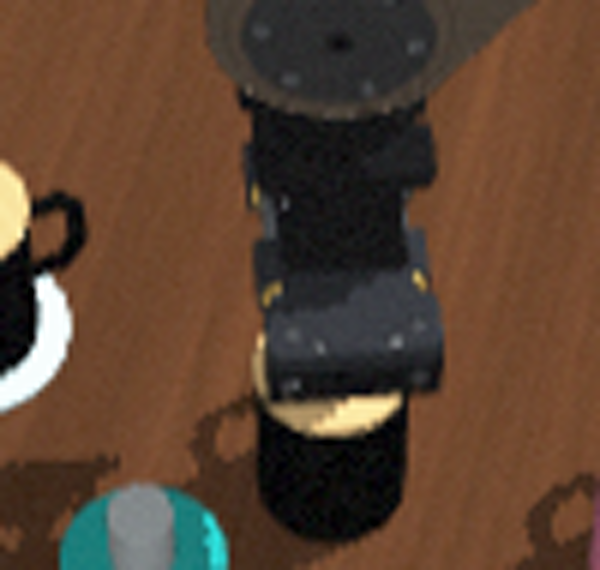

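The third mug's knob is gripped. Lifting with 50 N.

Call:
apply_moves:
  moves:
    - [[0,0,0],[0,0,0],1.5]
    - [[0,0,0],[0,0,0],1.5]
    - [[0,0,0],[0,0,0],1.5]
    - [[0,0,-0.2],[0,0,0],1.5]
    - [[0,0,-0.5],[0,0,0],1.5]
    - [[0,0,-1],[0,0,0],1.5]
    - [[0,0,-1.6],[0,0,0],1.5]
    - [[0,0,-2.2],[0,0,0],1.5]
    - [[0,0,-2.8],[0,0,0],1.5]
    - [[0,0,-3.3],[0,0,0],1.5]
    - [[0,0,-3.7],[0,0,0],1.5]
    - [[0,0,-4],[0,0,0],1.5]
    - [[0,0,-4],[0,0,0],1.5]
    - [[0,0,-4],[0,0,0],1.5]
    - [[0,0,-4],[0,0,0],1.5]
  force: 50

```text
t: 20.7
tcp_pos: [0.456, 0.1843, 0.1382]
ee_rot: [180.0, -0.0, 19.5]
force: [-0.3, 0.8, -6.5]
opening: 0.286
```

```bash
python3 w.py l2 240 220 340 315 .636 -.195 .138
```

```text
[-7.33 -8.77 -6.77 -6.7  -6.39 -6.53] [ 0.06 -0.09 -7.08]
t 21.0 tcp [0.4561 0.1843 0.1383] rot [ 1.7998e+02 -2.0000e-02  1.9470e+01] F [-0.4  -0.42 -6.53] op 2.73
shift cm [4.320e+00 4.176e+01 4.000e-02] rotvec [ 0.0004 -0.0003 -0.    ]
```

View pics/l2.png

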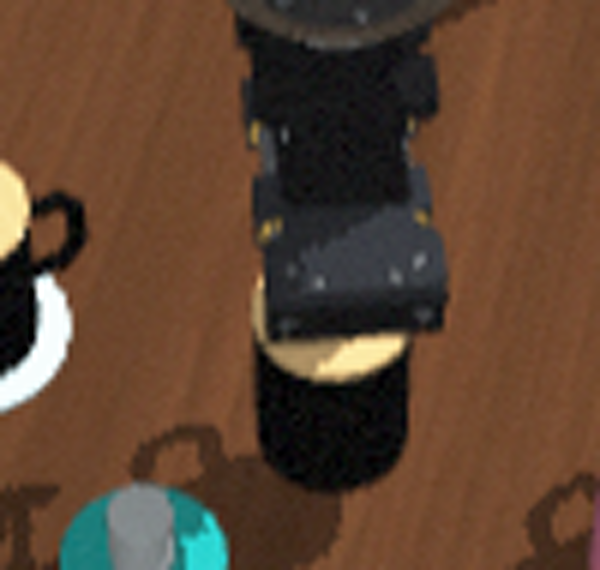

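It reads about 7.1 N, so this is the heaviest (4.5, 2.4 and 7.1 N match the three classes). It goes to the trivet, by way of the cleared middle position so it stays away from the coaster mug.

Call:
apply_moves:
  moves:
    - [[-0.2,0.7,-0.3],[0,0,0],1.5]
    - [[-0.6,2.2,-0.5],[0,0,0],1.5]
    - [[-1.2,4.4,-0.5],[0,0,0],1.5]
    - [[-1.8,6.7,-0.5],[0,0,0],1.5]
    - [[-2.4,9,-0.5],[0,0,0],1.5]
    - [[-3,11.3,-0.5],[0,0,0],1.5]
    - [[-3.5,13.5,-0.5],[0,0,0],1.5]
    - [[-3.8,15.7,-0.5],[0,0,0],1.5]
    - [[-3.7,18,-0.5],[0,0,0],1.5]
    - [[-3.3,20.2,-0.5],[0,0,0],1.5]
    - [[-2.6,22.4,-0.5],[0,0,0],1.5]
    - [[-1.8,24.6,-0.5],[0,0,0],1.5]
    - [[-1,26.8,-0.5],[0,0,0],1.5]
    - [[-0.2,29,-0.5],[0,0,0],1.5]
    - [[0.6,31.2,-0.5],[0,0,0],1.5]
    - [[1.5,33.6,-0.5],[0,0,0],1.5]
    - [[2.4,36,-0.5],[0,0,0],1.5]
    - [[3.3,38.5,-0.5],[0,0,0],1.5]
    - [[4,40.8,-0.3],[0,0,0],1.5]
    - [[4.4,41.9,0],[0,0,0],1.5]

```text
t: 23.0
tcp_pos: [0.6378, -0.1981, 0.1383]
ee_rot: [179.9, -0.0, 19.4]
force: [-0.4, -1.2, -6.4]
opening: 0.289
```

```bash
python3 -c "
from h import *
go(.637,-.196,.1145)"
```

```text
t 23.0 tcp [ 0.6378 -0.1981  0.1383] rot [ 1.7994e+02 -3.0000e-02  1.9410e+01] F [-0.4  -1.23 -6.44] op 2.75
shift cm [-0.01 -0.23  2.37] rotvec [ 0.001  -0.0006 -0.    ]
```

Call:
apply_moves:
  moves:
    - [[0,-0.2,0.2],[0,0,0],1.5]
    - [[0,-0.2,0.7],[0,0,0],1.5]
    - [[0,-0.2,1.2],[0,0,0],1.5]
    - [[0,-0.2,1.7],[0,0,0],1.5]
    - [[0,-0.2,2.1],[0,0,0],1.5]
    - [[0,-0.2,2.3],[0,0,0],1.5]
    - [[0,-0.2,2.3],[0,0,0],1.5]
    - [[0,-0.2,2.3],[0,0,0],1.5]

```text
t: 23.8
tcp_pos: [0.6372, -0.1962, 0.1154]
ee_rot: [179.9, -0.0, 19.4]
force: [-0.5, 0.1, -6.9]
opening: 0.286
```

```bash
python3 v.py t1 220 120 340 230 280 140 380 240 .637 -.196 .1065
```

```text
t 23.9 tcp [ 0.6373 -0.1963  0.1155] rot [ 1.7993e+02 -5.0000e-02  1.9410e+01] F [-0.39  0.16 -6.41] op 2.72
shift cm [-0.02 -0.04  0.9 ] rotvec [ 0.0012 -0.0009 -0.    ]
```

View pics/t1s.png

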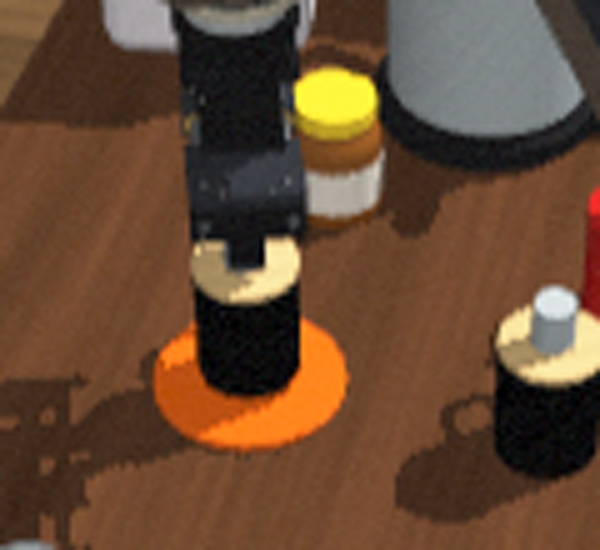

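View pics/t1t.png

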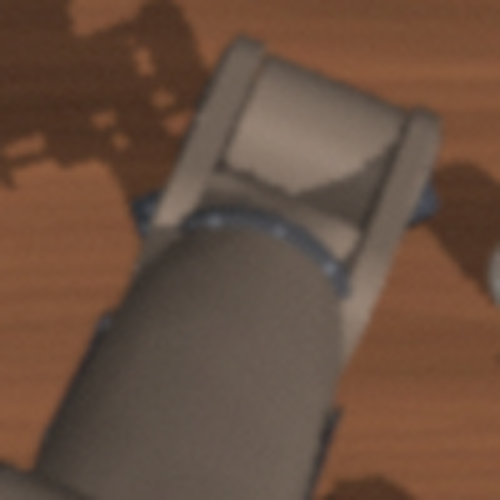

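Side view: the mug base (~248,370 once lowered) is centred on the trivet at (250,378), within about 3 mm. Lowering.

Call:
apply_moves:
  moves:
    - [[0,0,0.2],[0,0,0],1.5]
    - [[0,0,0.4],[0,0,0],1.5]
    - [[0,0,0.6],[0,0,0],1.5]
    - [[0,0,0.72],[0,0,0],1.5]
    - [[0,0,0.8],[0,0,0],1.5]
    - [[0,0,0.85],[0,0,0],1.5]
    - [[0,0,0.88],[0,0,0],1.5]
    - [[0,0,0.88],[0,0,0],1.5]

```text
t: 24.7
tcp_pos: [0.6373, -0.1963, 0.1067]
ee_rot: [179.9, -0.0, 19.4]
force: [-0.3, -0.0, -6.5]
opening: 0.288
```

Call:
apply_moves:
  moves:
    - [[0,0,0.03],[0,0,0],1.5]
    - [[0,0,0.06],[0,0,0],1.5]
    - [[0,0,0.06],[0,0,0],1.5]

```text
t: 25.0
tcp_pos: [0.6375, -0.1964, 0.1065]
ee_rot: [179.9, -0.1, 19.4]
force: [-1.0, 0.8, -1.6]
opening: 0.286
```

It's touching: the hanging weight drops to 1.6 N. I'll go 0.3 mm further, then release.

Call:
apply_moves:
  moves:
    - [[0,0,0.03],[0,0,0],1.5]
    - [[0,0,0.03],[0,0,0],2.6]
    - [[0,0,0.03],[0,0,0],3.2]
    - [[0,0,0.03],[0,0,0],4.2]
    - [[0,0,0.03],[0,0,0],5.5]
    - [[0,0,0.03],[0,0,0],6]
    - [[0,0,0.03],[0,0,0],6]
    - [[0,0,-0.6],[0,0,0],6]
    - [[0,0,-1.8],[0,0,0],6]
    - [[0,0,-3.5],[0,0,0],6]
    - [[0,0,-6],[0,0,0],6]
    - [[0,0,-9],[0,0,0],6]
    - [[0,0,-12],[0,0,0],6]
    - [[0,0,-12],[0,0,0],6]

```text
t: 26.4
tcp_pos: [0.6386, -0.1968, 0.2321]
ee_rot: [179.6, -0.4, 19.4]
force: [0.1, -0.2, 0.0]
opening: 0.629
```

```bash
python3 - <<'E'
from h import *
s=optics.get_image("side")["color"]; cv2.imwrite("pics/e1.png",cv2.cvtColor(cv2.resize(s[110:320,190:390],None,fx=2.8,fy=2.8,interpolation=cv2.INTER_CUBIC),cv2.COLOR_RGB2BGR))
go(.45,-.4,.3)
E
```

```text
t 26.45 tcp [ 0.6379 -0.1965  0.2296] rot [179.72  -0.28  19.41] F [ 0.07 -0.43 -0.29] op 5.99
shift cm [-24.45  12.99  -7.1 ] rotvec [ 0.0049 -0.0048 -0.    ]
```

View pics/e1.png

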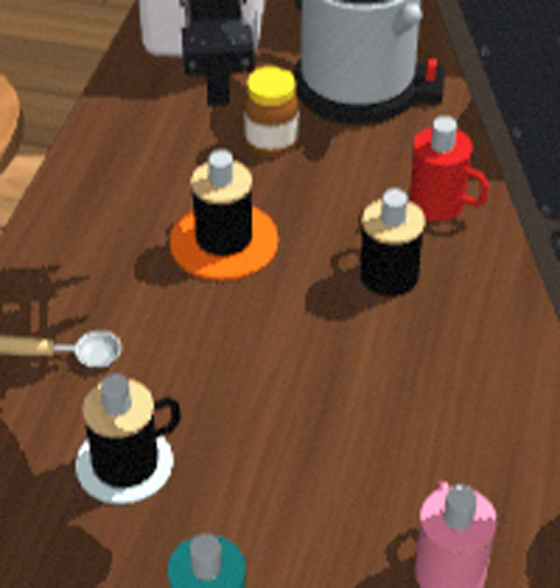

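Call:
apply_moves:
  moves:
    - [[0,0,-3],[0,0,0],6]
    - [[0,0,-7],[0,0,0],6]
    - [[-3,-6,-7],[0,0,0],6]
    - [[-6,-12,-7],[0,0,0],6]
    - [[-9,-18,-7],[0,0,0],6]
    - [[-12,-23,-7],[0,0,0],6]
    - [[-12,-23,-7],[0,0,0],6]
    - [[-12,-23,-7],[0,0,0],6]
    - [[-12,-23,-7],[0,0,0],6]
    - [[-12,-23,-7],[0,0,0],6]

```text
t: 27.45
tcp_pos: [0.4486, -0.0197, 0.2979]
ee_rot: [179.7, -0.3, 19.4]
force: [0.2, -0.4, -0.6]
opening: 0.631
```

```bash
python3 - <<'E'
from h import *
t=optics.get_image("top")
cv2.imwrite("pics/e2.png",cv2.cvtColor(cv2.resize(t["color"][150:310,130:410],None,fx=2.8,fy=2.8,interpolation=cv2.INTER_CUBIC),cv2.COLOR_RGB2BGR))
def mk(box):
    x0,y0,x1,y1=box;f=4
    c=cv2.resize(t["color"][y0:y1,x0:x1],None,fx=f,fy=f,interpolation=cv2.INTER_CUBIC)
    h=cv2.cvtColor(c,cv2.COLOR_RGB2HSV).astype(int);H,S,V=h[...,0],h[...,1],h[...,2]
    m=((S<60)&(V>80)).astype(np.uint8)
    cs,_=cv2.findContours(m,cv2.RETR_EXTERNAL,cv2.CHAIN_APPROX_NONE)
    for q in cs:
        if cv2.contourArea(q)>400:
            u,v=(np.array(cv2.minEnclosingCircle(q)[0])+.5)/f-.5+[x0,y0]; print((u,v),cv2.contourArea(q)/16,plane(t,u,v,.123).round(4),plane(t,u,v,.13).round(4))
for b in((318,182,344,206),(318,235,344,264),(226,184,240,198)): print(b); mk(b)
print(bot.get_state()["force"],bot.get_state()["t"])
E
```

```text
(318, 182, 344, 206)
(np.float64(334.625), np.float64(189.07786893844604)) 114.625 [ 0.6276 -0.201   0.123 ] [ 0.6264 -0.2004  0.13  ]
(318, 235, 344, 264)
(np.float64(325.375), np.float64(252.5)) 27.59375 [ 0.4197 -0.1696  0.123 ] [ 0.4193 -0.1691  0.13  ]
(np.float64(332.875), np.float64(249.375)) 131.71875 [ 0.4299 -0.1939  0.123 ] [ 0.4295 -0.1933  0.13  ]
(226, 184, 240, 198)
(np.float64(229.25), np.float64(185.875)) 37.90625 [0.6372 0.145  0.123 ] [0.636  0.1442 0.13  ]
[ 0.50961281 -1.06979241 -0.0680575 ] 27.5
```

View pics/e2.png

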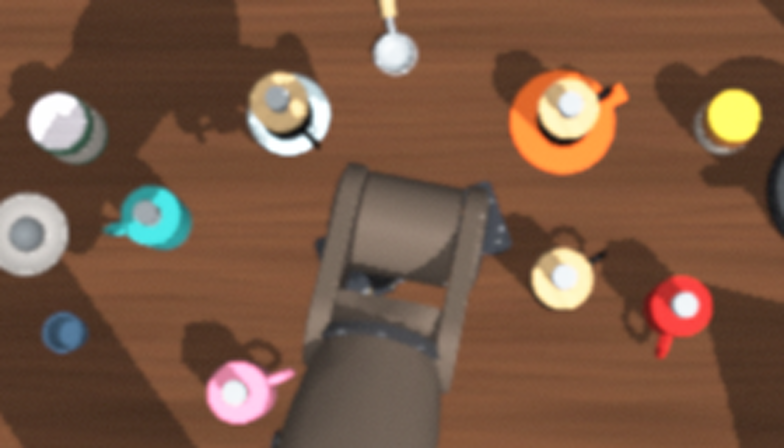

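```bash
python3 - <<'E'
from h import *
t=optics.get_image("top")
def mk(box,fn,k=9):
    x0,y0,x1,y1=box;f=4
    c=cv2.resize(t["color"][y0:y1,x0:x1],None,fx=f,fy=f,interpolation=cv2.INTER_CUBIC)
    h=cv2.cvtColor(c,cv2.COLOR_RGB2HSV).astype(int)
    m=cv2.morphologyEx(fn(h[...,0],h[...,1],h[...,2]).astype(np.uint8),cv2.MORPH_OPEN,np.ones((k,k),np.uint8))
    cs,_=cv2.findContours(m,cv2.RETR_EXTERNAL,cv2.CHAIN_APPROX_NONE);q=max(cs,key=cv2.contourArea)
    e=cv2.fitEllipse(cv2.convexHull(q));return (np.array(e[0])+.5)/f-.5+[x0,y0],np.array(e[1])/f
lid=lambda H,S,V:(H>12)&(H<28)&(S>50)&(S<175)&(V>110)
for n,b,z in(("coaster mug",(216,174,246,204),.097),("trivet mug",(320,176,348,200),.099),("middle",(318,235,344,264),.091)):
    c,a=mk(b,lid);print(n,c.round(1),a.round(1),plane(t,*c,z).round(4))
E
```

```text
coaster mug [229.1 185.8] [21.3 22.2] [0.6423 0.1484 0.097 ]
trivet mug [333.  188.5] [22.2 22.9] [ 0.6338 -0.1978  0.099 ]
middle [330.7 249.1] [23.5 23.8] [ 0.4328 -0.1894  0.091 ]
```

All three are in place in the top view:
- **Coaster mug:** (0.642, 0.148), about 2 mm from the coaster centre (0.6425, 0.146).
- **Trivet mug:** (0.634, −0.198), about 2 mm from the trivet centre.
- **Middle mug:** about 1 mm from where it started.

The gripper touches nothing, so I'm handing in.

```bash
python3 -c "
from station import bot
print(bot.sign_off())"
```

```text
the job is handed in; nothing more can be done
None
```

I lifted each mug by its knob to weigh it, placed all three, and handed the job in at about 27.5 s of the 72 s limit; sign-off reported no verdict.

| Mug (by starting position) | Weight read | Where it is now | Distance from target (top view) |
|---|---|---|---|
| Right | about 4.5 N, middle | back at its starting place on the ledge | about 1 mm |
| Centre | about 2.4 N, lightest | frosted coaster | about 2 mm |
| Left | about 7.1 N, heaviest | orange trivet | about 2 mm |

**Last checks:** the side and top views showed all three mugs upright, and the other objects looked undisturbed. The gripper was open and clear, with tool force at the noise level.

**Disagreements and rough spots:**
- The two cameras disagreed by about 7 mm in y for points on the trivet and coaster. I trusted the top view and checked each placing in the side view before letting go, where it was within about 3 mm.
- A final check of knob positions in the top view failed on partial masks, so I measured the wooden lids instead.
- When I set the middle mug back on the ledge, the push reached about 20 N for a moment before I eased off; both placings on the discs read under 2 N at the tool.

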